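# Find the high spot of a salvaged wheel with a dial indicator

## Robot

A 6-joint arm with a two-finger parallel gripper is mounted at the origin on the work surface. World frame = base frame: x ahead of the robot, y to its left, z up, the work surface at z = 0. Lengths are in mm, angles in rad, forces in N, time in s.
With the tool pointing down it reaches from about 225 to 725 mm from the base axis. Payload 3.1 kg.
Tool frame: the origin (TCP) lies at the very end of the fingers, on their centre line; the grasp point (between the pads) lies 19 mm behind it (tcp_to_grasp is the distance from the TCP to the grasp point, in mm); z points along the fingers, y is the line along which they close (so a half turn about z gives the same grasp; the last joint's range is limited). The gripper opens to 85 mm and grips with 20 to 120 N. Pads are 22 mm wide; open, the fingers measure 114 mm over their backs; the gripper's body (76 mm by 85 mm) begins 54 mm behind the grasp point. The pads swing forward as they close: fully open they stand 13 mm farther back than shut.
Start: joints at [1.09, 0.048, 0.099, 1.622, 0, 1.443], TCP at [181.408, 492.654, 231.312] pointing down, gripper open.
Joint ranges: [-2.91, 2.91], [-0.99, 1.94], [-1.21, 1.42], [-2.12, 2.29], [-1.49, 1.47], [-3.14, 3.14]. Speed limits (rad/s): [2.79, 2.79, 3.14, 3.14, 3.14, 3.14].

## Interface

Orientations are given as a unit quaternion [x, y, z, w].
In Python, from workcell import * gives the robot as it stands.
- The arm moves only by the tool step_arm, never from a script. Its argument "rows" is one flat list of numbers, 4 for each row, row after row: the shift along the world's x, y, z in m, then the turn about the world's z in degrees. In form: [x, y, z, spin, x, y, z, spin, ...]. A call has 1 to 12 rows; each row is the pose to reach, as a shift and turn from the pose commanded when the call began; what a row does not reach only later rows make up. A row lasts 1/8 s, in which the tool goes at most 62.5 mm and 10.7 degrees, less where a joint would pass 70% of its speed; a pose out of reach is approached as far as the arm can. A call with a gripper value outside its range is refused whole. "jaw" is the opening in per cent of the stroke, from 0 (shut) to 100 (fully open), set as the call begins (left out, the last holds). The fingers move at their own pace and stop on an object; the grip force is fixed at half the most. Time passes only in rows, so rows that repeat a pose let the fingers close. It gives the time, the measured TCP pose, the force, the opening and the grip force at its end, in the units of the state.
- get_obs(): the state, without advancing time (a new reading comes with each control period).
- grab_frame(name): name is "scene" or "top"; returns the picture (420x560x3 uint8, red, green, blue); there is no depth.
- camera_info(name): a dict with "fovy" (degrees; the focal length in pixels is half the picture's height over the tangent of half this angle, whatever the lens; pixels are square), "cx", "cy" (the principal point, pixels), "D" ([k1, k2, p1, p2, k3] as OpenCV has them; the pictures are not rectified), "R" (3x3) and "t" (3): a world point X has camera coordinates R X + t. Camera axes: x right, y down, z forward; pixel columns grow to the right and rows downward; lengths in mm; the calibration is good to about 2 mm. A picture is of the moment at which its call begins. camera_info takes no time and is no camera call.
- close_job(): hands the job in; it is judged then, once.
The state is a dict: "time_s": time; "joint_positions": joint angles; "joint_vel": joint speeds; "joint_efforts": joint torques, N m; "tcp_pos": TCP position; "eef_rot": TCP orientation; "wrist_force": force on the tool from outside, world axes, zero at the start; "wrist_torque": the same for the moment, N m; "width": finger opening in mm; "gripper_force": force on a finger pad.
Only numpy, scipy, OpenCV 4.12 (cv2) and the standard library are available. Lean on these libraries where they do the work, as an engineer would, in place of code of your own. Each camera call takes 0.05 s, during which the arm holds its last target. There are 200 camera calls.

## Task

Check the salvaged steel wheel on the run-out stand: slide the dial indicator, by its blue grip post, up to the rim until its sprung plunger is pressed in about half its travel (needle about half way round the dial). Then, with the plunger kept in touch and never pushed to the end of its travel, turn the wheel by its orange crank handle to find the highest spot of the rim (there is a lesser one too), and leave the highest spot right under the plunger, the wheel at rest and let go. Do not disturb the other things lying about.

Things in the scene. Friction and masses are not known exactly. Their poses are not given: they have to be found in the camera images.
- stand: run-out stand fixed on the table: dark steel base plate 200 (x) x 380 (y) x 12 mm high. Origin: middle of its underside; its y axis is the slide's direction and points from the indicator to the wheel; z is up. The plunger, the dial's centre, the blue post and the wheel's spindle all lie on its line x = 0. The spindle stands at (0, 110) mm. Apart from wheel and indicator it is at most 20 mm high
- axle (a point): centre of the wheel on its vertical spindle, at the top of the red hub plate, 61 mm above the table. The steel rim round it is 100 mm across, between 37 and 57 mm above the table, with two smooth bulges on its edge, out of sight to a casual look: the highest spot stands 2.5 mm proud and tails off over about 30 degrees either side, a lesser one elsewhere 1.2 mm proud. Where they lie relative to the handle differs each time
- wheel (a joint): angle of the wheel, rad, counter-clockwise from above positive, turns without end either way; 0 with the crank handle on the stand's -x side of the spindle. It turns with light friction (about 3 N at the handle) and stays where it is left
- handle (a point): centre of the orange crank handle: an upright cylinder 18 mm across and 42 mm high (66 to 108 mm above the table), which spins freely on its own pin 28 mm from the wheel's axis, so that it can be held and carried round in a circle without turning the hand. Only the flat wheel lies beneath it (a nut 64 mm high at the axis)
- post (a point): centre of the top part of the blue grip post of the indicator's carriage: 16 mm (stand's x) by 20 mm (stand's y, the slide's direction), its top 115 mm and this point 93 mm above the table. The dial housing begins 23 mm in front of its front face (towards +y) and is 74 mm high; behind it nothing but the low base. The carriage slides along the stand's y, 60 mm of travel, needs about 6 N to move and stays where it is left
- dial (a point): centre of the indicator's white dial, 74 mm across, facing up, 73 mm above the table; it rides on the carriage 70 mm in front of the post
- needle (a joint): angle of the red needle on the dial, rad, clockwise from above: 0 (pointing to the wheel, along the stand's +y) with the plunger fully out, one full turn (2 pi) for the plunger's whole travel of 10 mm. The plunger's spring presses with 0.6 N at first touch and 0.15 N more for each mm
- tip (a point): front end of the indicator's plunger, a 10 mm brass ball, 47 mm above the table. It points along the stand's +y straight at the spindle and starts clear of the rim. When it is in touch, its distance from the spindle is the rim's radius there
- nut: black hex nut, 30 mm across, 22 mm high, lying on the stand's base plate, a bystander
- lid_blue: blue jar lid, 70 mm across, 14 mm high, lying near the stand, a bystander
- lid_maroon: maroon jar lid, 82 mm across, 14 mm high, a bystander
- lid_lime: yellow-green jar lid, 82 mm across, 14 mm high, a bystander
- can: bare aluminium drinks can, standing, 66 mm across, 115 mm high, a bystander
- tin: flat closed aluminium tin, 85 x 130 x 22 mm, a bystander
- angle: aluminium angle strip, 160 mm long, 20 mm wide and 20 mm high, near the stand, a bystander
- driver: yellow screwdriver, lying, a bystander

How it is judged (in metres and radians):
On the way:
1. the plunger is pressed against the rim, about half way in (3.5 to 6.5 of its 10 mm) (value of joint needle between 2.19911 and 4.08407 rad), for 0.3 s.
At the end, for the whole second after the job is handed in: the plunger rests on the rim, pressed in 1.5 to 9.5 mm, and the rim's highest spot is under it (within about 13 degrees: its tip is over 51.8 mm from the spindle, where on the very top it is about 52.2, sinking in a little); the wheel is at rest (horizontal distance between tip and axle above 0.0518 m and value of joint needle between 0.942478 and 5.96903 rad and velocity of joint wheel between -0.05 and 0.05 rad/s); the robot touches nothing.
It fails at once if the plunger is driven to the end of its travel (past 9.5 of 10 mm, a press of over 2 N) (value of joint needle above 5.96903 rad).
It fails at once if the wheel is turned by its handle (handle over 20 mm from its start) with the plunger off the rim (distance of handle from where it was at the start of the episode above 0.02 m and value of joint needle below 0.188496 rad).
It fails at once if one of the bystanders is pushed more than 30 mm (distance of any of nut, lid_blue, lid_maroon, lid_lime, can, tin, angle, driver from where it was at the start of the episode above 0.03 m).
It also fails if it takes over 72 s, if anything falls off the work surface, if the arm or the gripper's body presses on something with over 40 N, if the wrist force passes 120 N, or if a joint passes its speed limit or range.

## Working session

There is one attempt and no reset: what is moved stays moved. The work goes in short steps, Python scripts to look and compute and a tool call to move; the robot and the scene stay as the last step left them, time stands still between calls to the robot, and variables do not carry over. Pictures are saved under pics/ and viewed, at most 10 in all, crops included, and the job is handed in when it is done.

Besides the shell and the picture viewer there is one more tool, called after ">>>" as a command line: name --argument value ..., lists and objects as JSON in quotes. step_arm: Moves the arm, as the interface text tells. Its arguments: {"type":"object","properties":{"rows":{"type":"array","items":{"type":"number"}},"jaw":{"type":"number"}},"required":["rows"]}

```bash
mkdir -p pics; python3 - <<'E'
from workcell import *
import cv2
for n in("top","scene"):
    f=grab_frame(n); cv2.imwrite(f"pics/{n}0.png",f[:,:,::-1]); print(n,camera_info(n))
o=get_obs(); print(o['time_s'],o['tcp_pos'],o['eef_rot'],o['width'])
E
```

```text
top {'fovy': 42.96103718470928, 'cx': 274.7478946594526, 'cy': 207.004478305119, 'D': array([0.06702311, 0.        , 0.        , 0.        , 0.        ]), 'R': array([[ 0.11908757, -0.99287919,  0.00300925],
       [-0.96925829, -0.1169106 , -0.21649545],
       [ 0.21530564,  0.02286517, -0.97627899]]), 't': array([ -51.74139497,  476.28660087, 1635.74582432])}
scene {'fovy': 56.46429930932438, 'cx': 276.86448895823537, 'cy': 214.04128863285624, 'D': array([-0.00690147,  0.        ,  0.        ,  0.        ,  0.        ]), 'R': array([[-0.49020396,  0.87131137,  0.02272836],
       [ 0.45942736,  0.28046001, -0.84277439],
       [-0.74069331, -0.40268932, -0.53778689]]), 't': array([ 264.51425526, -141.81054666, 1452.51193183])}
0.1 [181.16117474 492.14963447 230.21662954] [ 1.75490562e-01  9.84480509e-01 -1.04143536e-03 -3.24314827e-04] 85.26172888781136
```

View pics/top0.png

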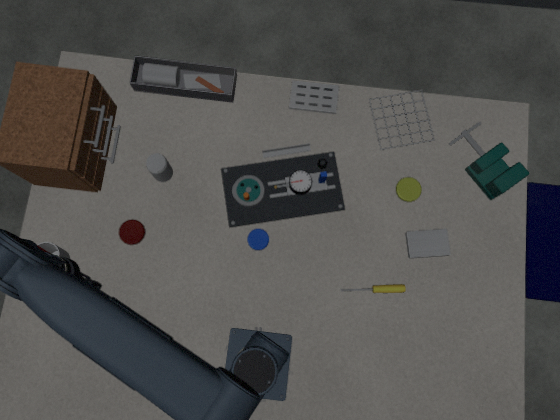

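View pics/scene0.png

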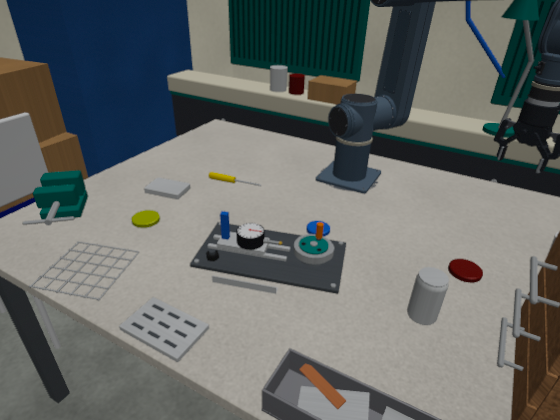

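The top view shows the stand around (283,188), the wheel at (248,190) with the orange handle at about (247,195), the dial at (300,182), the blue post at (323,176) and the nut at (322,162). Next I'll measure these.

```bash
cat > h.py <<'E'
from workcell import *
import cv2, numpy as np
def K(c): f=210/np.tan(np.radians(c['fovy']/2)); return np.array([[f,0,c['cx']],[0,f,c['cy']],[0,0,1]])
def onz(n,p,z):
    c=camera_info(n); u=cv2.undistortPoints(np.array(p,float).reshape(-1,1,2),K(c),c['D']).reshape(-1,2)
    C=-c['R'].T@c['t']; d=np.c_[u,np.ones(len(u))]@c['R']; return C+d*((z-C[2])/d[:,2])[:,None]
def proj(n,X):
    c=camera_info(n); return cv2.projectPoints(np.array(X,float).reshape(-1,1,3),cv2.Rodrigues(c['R'])[0],c['t'],K(c),c['D'])[0].reshape(-1,2)
def tri(pt,ps):
    A=[];b=[]
    for n,p in(("top",pt),("scene",ps)):
        c=camera_info(n);u=cv2.undistortPoints(np.array(p,float).reshape(1,1,2),K(c),c['D'])[0,0]
        C=-c['R'].T@c['t'];d=c['R'].T@[u[0],u[1],1];d/=np.linalg.norm(d);M=np.eye(3)-np.outer(d,d);A.append(M);b.append(M@C)
    return np.linalg.lstsq(np.vstack(A),np.hstack(b),rcond=None)[0]
def blobs(f,lo,hi,roi,amin=4):
    x0,y0,x1,y1=roi; m=cv2.inRange(cv2.cvtColor(f,cv2.COLOR_RGB2HSV),lo,hi); k=np.zeros_like(m);k[y0:y1,x0:x1]=m[y0:y1,x0:x1]
    n,l,s,c=cv2.connectedComponentsWithStats(k); o=[(s[i,4],c[i].round(2),s[i,:4]) for i in range(1,n) if s[i,4]>=amin]
    return sorted(o,key=lambda t:-t[0])
E
python3 - <<'E'
from h import *
T=grab_frame("top");S=grab_frame("scene")
R=dict(top=(215,145,350,230),scene=(190,200,350,285))
for n,f in(("top",T),("scene",S)):
    for nm,lo,hi in(("blue",(108,140,50),(125,255,255)),("orange",(3,140,90),(18,255,255)),("teal",(75,100,40),(98,255,255)),("red",(170,60,90),(180,255,255)),("white",(0,0,170),(180,50,255))):
        print(n,nm,blobs(f,lo,hi,R[n])[:3])
# plate
g=cv2.cvtColor(T,cv2.COLOR_RGB2HSV)[:,:,2]; m=np.zeros_like(g);m[140:240,210:355]=(g[140:240,210:355]<85)*255
m=cv2.morphologyEx(m,cv2.MORPH_CLOSE,np.ones((9,9)))
c=max(cv2.findContours(m,0,2)[0],key=cv2.contourArea); b=cv2.boxPoints(cv2.minAreaRect(c)); print(b, onz("top",b,12).round(1))
a=cv2.resize(T[145:235,215:350],None,fx=5.9,fy=5.9,interpolation=2); cv2.imwrite("pics/t1.png",a[:,:,::-1])
a=cv2.resize(S[195:295,190:350],None,fx=5,fy=5,interpolation=2); cv2.imwrite("pics/s1.png",a[:,:,::-1])
E
```

```text
top blue [(np.int32(41), array([322.73, 174.8 ]), array([319, 171,   8,  11], dtype=int32)), (np.int32(5), array([258., 229.]), array([256, 229,   5,   1], dtype=int32))]
top orange [(np.int32(20), array([245.75, 194.75]), array([244, 193,   5,   5], dtype=int32))]
top teal [(np.int32(308), array([248.47, 188.85]), array([237, 179,  23,  22], dtype=int32))]
top red []
top white []
scene blue [(np.int32(59), array([225.66, 222.73]), array([221, 215,   9,  18], dtype=int32)), (np.int32(14), array([221.21, 229.  ]), array([221, 223,   3,  12], dtype=int32)), (np.int32(8), array([314.25, 231.75]), array([312, 229,   4,   5], dtype=int32))]
scene orange [(np.int32(91), array([319.18, 230.22]), array([316, 223,   7,  16], dtype=int32))]
scene teal [(np.int32(365), array([313.17, 244.99]), array([299, 236,  29,  18], dtype=int32))]
scene red []
scene white [(np.int32(195), array([249.85, 230.11]), array([239, 224,  23,  13], dtype=int32)), (np.int32(6), array([343.17, 275.33]), array([342, 274,   3,   3], dtype=int32))]
[[217.772   157.09515]
 [334.21994 139.45154]
 [344.9291  210.13196]
 [228.48117 227.77557]] [[ 633.1  213.4   12. ]
 [ 740.3 -162.7   12. ]
 [ 504.8 -220.1   12. ]
 [ 402.3  145.8   12. ]]
```

View pics/t1.png

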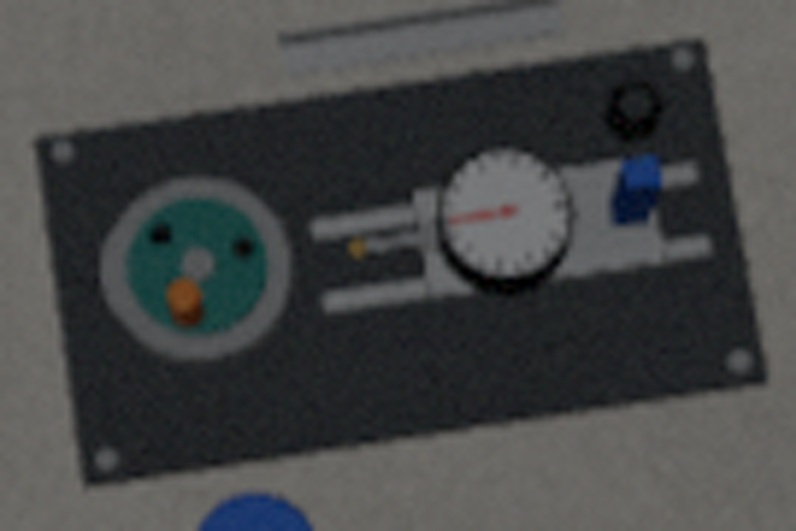

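View pics/s1.png

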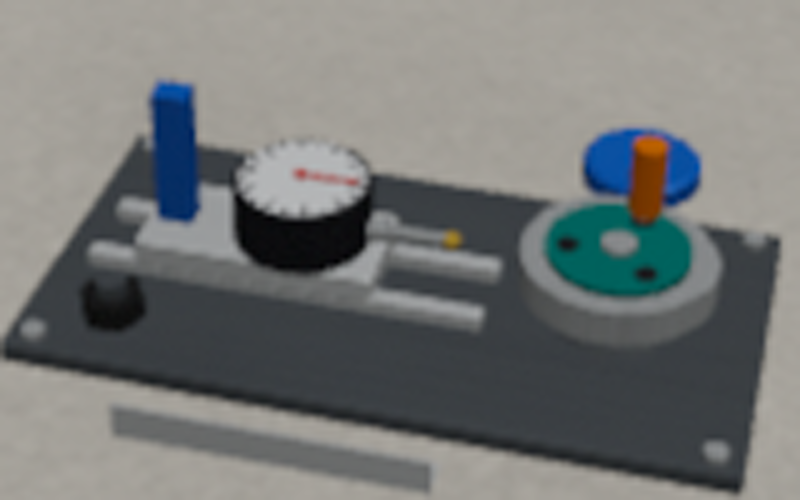

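Crop t1 shows the plate corners at about (37,138), (703,40), (766,382) and (86,485), the hub nut at (198,262), the dial centre at (507,212), the ball at (357,246), the post top at (643,170) and the handle top at (184,294). In s1 the handle is on the robot side of the hub and the needle points to the wheel.

```bash
python3 - <<'E'
from h import *
q=lambda *p: np.array(p,float)/5.9+[214.5,144.5]
r=lambda *p: np.array(p,float)/5+[189.5,194.5]
c=onz("top",q((37,138),(703,40),(766,382),(86,485)),12); print(c.round(1), c.mean(0).round(1))
yd=(c[0]+c[3]-c[1]-c[2])[:2]; print("yaxis",np.degrees(np.arctan2(yd[1],yd[0])), np.linalg.norm(yd)/2)
xd=(c[0]+c[1]-c[2]-c[3])[:2]; print("cross",np.degrees(np.arctan2(xd[1],xd[0])), np.linalg.norm(xd)/2)
for nm,t,s,z in(("nut",(198,262),(620,242),64),("dial",(507,212),(304,175),73),("ball",(357,246),(452,239),47),("post",(643,170),(173,90),115),("handle",(184,294),(652,145),108)):
    print(nm,onz("top",q(t),z).round(1),onz("scene",r(s),z).round(1),tri(q(t)[0:2],r(s)).round(1))
E
```

```text
[[ 597.5  198.4   12. ]
 [ 699.1 -164.8   12. ]
 [ 507.5 -217.9   12. ]
 [ 406.   144.3   12. ]] [552.5 -10.   12. ]
yaxis 105.63459573930201 376.6709312091509
cross 15.635290875018077 198.88012203120545
nut [[524.6  96.   64. ]] [[525.8  97.   64. ]] [524.7  96.3  63.1]
dial [[569.5 -65.3  73. ]] [[569.4 -64.4  73. ]] [569.4 -64.9  72.9]
ball [[548.1  12.9  47. ]] [[547.4  12.2  47. ]] [548.   12.7  47.6]
post [[ 588.9 -132.5  115. ]] [[ 590.4 -130.1  115. ]] [ 588.9 -132.1  113.7]
handle [[495.7  97.6 108. ]] [[498.5  98.5 108. ]] [496.1  97.7 106.3]
```

>>> step_arm --rows '[0.407,-0.625,0,-54.2,0.407,-0.625,0,-54.2,0.407,-0.625,0,-54.2,0.407,-0.625,0,-54.2,0.407,-0.625,0,-54.2,0.407,-0.625,0,-54.2,0.407,-0.625,0,-54.2,0.407,-0.625,0,-54.2,0.407,-0.625,0,-54.2,0.407,-0.625,0,-54.2,0.407,-0.625,0,-54.2,0.407,-0.625,0,-54.2]' --jaw 100

```text
time_s: 1.7
tcp_pos: [589.2, -134.4, 230.9]
eef_rot: [0.605, 0.796, 0.0, -0.0]
wrist_force: [0.9, 0.2, 0.7]
width: 85.4
gripper_force: 0.0
```

>>> step_arm --rows '[0,0,0,0,0,0,0,0,0,0,0,0,0,0,0,0]'

```text
time_s: 2.2
tcp_pos: [588.2, -131.1, 232.3]
eef_rot: [0.604, 0.797, 0.0, 0.001]
wrist_force: [-0.2, 0.2, 0.3]
width: 85.4
gripper_force: 0.0
```

>>> step_arm --rows '[0,-0.001,-0.05,0,0,-0.001,-0.1,0,0,-0.001,-0.13,0,0,-0.001,-0.155,0,0,-0.001,-0.155,0,0,-0.001,-0.155,0]'

```text
time_s: 2.95
tcp_pos: [589.1, -133.1, 78.0]
eef_rot: [0.604, 0.797, 0.0, 0.001]
wrist_force: [-0.6, -0.3, -0.1]
width: 85.4
gripper_force: 0.0
```

```bash
python3 - <<'E'
from h import *
S=grab_frame("scene"); T=grab_frame("top")
a=np.hstack([cv2.resize(S[180:290,180:345],None,fx=2.4,fy=2.4,interpolation=2),cv2.resize(T[135:245,215:380],None,fx=2.4,fy=2.4,interpolation=2)])
cv2.imwrite("pics/s2.png",a[:,:,::-1]); print(get_obs()['tcp_pos'])
E
```

```text
[ 589.76691175 -133.59275602   78.67432659]
```

View pics/s2.png

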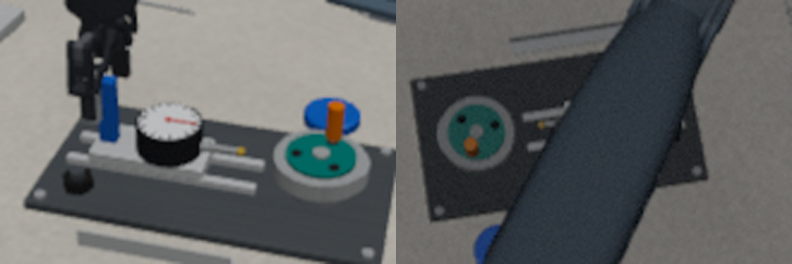

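The crop shows the post at (108,105) between the open fingers, with the dial clear and its needle visible at (180,120). I'll close now.

>>> step_arm --rows '[0,0,0,0,0,0,0,0,0,0,0,0,0,0,0,0,0,0,0,0,0,0,0,0]' --jaw 0

```text
time_s: 3.8
tcp_pos: [587.6, -133.6, 76.5]
eef_rot: [0.605, 0.796, -0.001, -0.0]
wrist_force: [-4.6, -1.2, 3.0]
width: 15.4
gripper_force: 60.2
```

>>> step_arm --rows '[-0.0013,0.0048,0,0,-0.0027,0.0096,0,0,-0.004,0.0144,0,0,-0.0054,0.0193,0,0,-0.0067,0.024,0,0,-0.0075,0.027,0,0,-0.0075,0.027,0,0,-0.0075,0.027,0,0]'

```text
time_s: 4.8
tcp_pos: [580.5, -108.5, 76.5]
eef_rot: [0.605, 0.796, -0.002, 0.001]
wrist_force: [-3.7, -5.4, 2.8]
width: 15.2
gripper_force: 60.1
```

```bash
cat >> h.py <<'E'
def needle(save=None,n="scene",f=None):
    f=grab_frame(n) if f is None else f
    u=np.array([-.2695,.963])
    x0,y0,x1,y1=(190,195,330,265)
    hsv=cv2.cvtColor(f,cv2.COLOR_RGB2HSV); R=f.astype(int)
    red=(R[...,0]-(R[...,1]+R[...,2])/2>25)&((hsv[...,0]>165)|(hsv[...,0]<2)); w=((hsv[...,2]>150)&(hsv[...,1]<60))|red
    k=np.zeros(w.shape,np.uint8);k[y0:y1,x0:x1]=w[y0:y1,x0:x1]*255
    k=cv2.morphologyEx(k,cv2.MORPH_OPEN,np.ones((3,3)))
    c=max(cv2.findContours(k,0,2)[0],key=cv2.contourArea)
    P=onz(n,cv2.convexHull(c).reshape(-1,2),73)[:,:2]; (cx,cy),r=cv2.minEnclosingCircle(P.astype(np.float32))
    m=np.zeros_like(k); cv2.drawContours(m,[cv2.convexHull(c)],-1,255,-1)
    yx=np.argwhere(red&(m>0)); q=onz(n,yx[:,::-1],73)[:,:2]-[cx,cy]
    wt=np.array([R[a,b,0]-(R[a,b,1]+R[a,b,2])/2 for a,b in yx])
    far=np.linalg.norm(q,axis=1)>8
    v=(q[far]*wt[far,None]).sum(0)
    a=(np.arctan2(u[1],u[0])-np.arctan2(v[1],v[0]))%(2*np.pi)
    if save: cv2.imwrite(save,cv2.resize(f[190:290,190:350],None,fx=4,fy=4,interpolation=2)[:,:,::-1])
    return dict(mm=round(a/2/np.pi*10,2),c=(round(cx,1),round(cy,1)),r=round(r,1),n=int(far.sum()),mean=(v/wt[far].sum()).round(1))
E
python3 - <<'E'
from h import *
print(needle("pics/n1.png")); print(get_obs()['tcp_pos'],get_obs()['wrist_force'])
E
```

```text
{'mm': np.float64(2.86), 'c': (440.6, -17.6), 'r': 158.3, 'n': 23, 'mean': array([101.4,   4.6])}
[ 580.48124163 -108.53453305   76.47556832] [-4.2467182  -6.36391495  1.55007482]
```

View pics/n1.png

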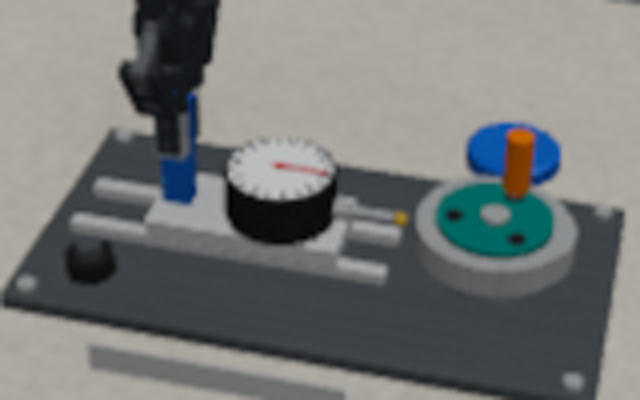

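n1: the needle still points to the wheel, and the ball at (400,218) is just short of the rim at (416,225). I'll fix the reader's mask.

```bash
sed -i "s/hsv\[...,2\]>150)&(hsv\[...,1\]<60)/hsv[...,2]>170)\&(hsv[...,1]<50)/" h.py
python3 - <<'E'
from h import *
T=cv2.imread("pics/scene0.png")[:,:,::-1]
print(needle(f=T)); print(needle()); print(get_obs()['tcp_pos'])
E
```

```text
{'mm': np.float64(9.83), 'c': (570.9, -63.3), 'r': 29.8, 'n': 9, 'mean': array([-6.5, 16.4])}Traceback (most recent call last):
  File "<stdin>", line 3, in <module>
  File "h.py", line 30, in needle
    yx=np.argwhere(red&(m>0)); q=onz(n,yx[:,::-1],73)[:,:2]-[cx,cy]
                                 ~~~^^^^^^^^^^^^^^^^^
  File "h.py", line 5, in onz
    c=camera_info(n); u=cv2.undistortPoints(np.array(p,float).reshape(-1,1,2),K(c),c['D']).reshape(-1,2)
                        ~~~~~~~~~~~~~~~~~~~^^^^^^^^^^^^^^^^^^^^^^^^^^^^^^^^^^^^^^^^^^^^^^^
cv2.error: OpenCV(4.12.0) /io/opencv/modules/calib3d/src/undistort.dispatch.cpp:347: error: (-215:Assertion failed) CV_IS_MAT(_src) && CV_IS_MAT(_dst) && (_src->rows == 1 || _src->cols == 1) && (_dst->rows == 1 || _dst->cols == 1) && _src->cols + _src->rows - 1 == _dst->rows + _dst->cols - 1 && (CV_MAT_TYPE(_src->type) == CV_32FC2 || CV_MAT_TYPE(_src->type) == CV_64FC2) && (CV_MAT_TYPE(_dst->type) == CV_32FC2 || CV_MAT_TYPE(_dst->type) == CV_64FC2) in function 'cvUndistortPointsInternal'
```

```bash
cat >> h.py <<'E'
U=np.array([-.2695,.963])
def needle(s=None,n="scene",f=None,save=None):
    f=grab_frame(n) if f is None else f
    if s is None: s=(get_obs()['tcp_pos'][:2]-[587.8,-133.4])@U
    c=np.array([569.4,-64.6])+U*s; R=f.astype(int)
    rd=R[...,0]-(R[...,1]+R[...,2])/2
    yy,xx=np.mgrid[150:290,180:340]; xx=xx.ravel();yy=yy.ravel()
    q=onz(n,np.c_[xx,yy],73)[:,:2]-c; d=np.linalg.norm(q,axis=1); w=rd[yy,xx]
    k=(d<31)&(w>22); far=k&(d>8)
    v=(q[far]*w[far,None]).sum(0); a=(np.arctan2(U[1],U[0])-np.arctan2(v[1],v[0]))%(2*np.pi)
    if save: cv2.imwrite(save,cv2.resize(f[190:290,190:350],None,fx=4,fy=4,interpolation=2)[:,:,::-1])
    return dict(s=round(float(s),1),mm=round(float(a/2/np.pi*10),2),n=int(far.sum()),near=int(k.sum()-far.sum()),mean=(v/w[far].sum()).round(1) if far.any() else None)
E
python3 - <<'E'
from h import *
T=cv2.imread("pics/scene0.png")[:,:,::-1]
print(needle(0,f=T)); print(needle()); print(get_obs()['tcp_pos'])
E
```

```text
{'s': 0.0, 'mm': 9.94, 'n': 13, 'near': 10, 'mean': array([-6. , 18.9])}
{'s': 25.9, 'mm': 9.97, 'n': 15, 'near': 8, 'mean': array([-5.5, 18.1])}
[ 580.48632606 -108.54232983   76.49007571]
```

>>> step_arm --rows '[-0.001,0.0035,0,0,-0.0021,0.0075,0,0,-0.0021,0.0075,0,0,-0.0021,0.0075,0,0]'

```text
time_s: 5.45
tcp_pos: [578.4, -101.1, 76.5]
eef_rot: [0.605, 0.796, -0.002, 0.001]
wrist_force: [-3.1, -6.1, 2.5]
width: 15.2
gripper_force: 60.1
```

```bash
python3 - <<'E'
from h import *
print(needle()); print(get_obs()['wrist_force'])
E
```

```text
{'s': 33.5, 'mm': 1.2, 'n': 8, 'near': 8, 'mean': array([ 8.6, 16.4])}
[-4.54931455 -7.32037935  3.04475401]
```

>>> step_arm --rows '[-0.0005,0.0018,0,0,-0.001,0.0036,0,0,-0.001,0.0036,0,0,-0.001,0.0036,0,0,-0.001,0.0036,0,0]'

```text
time_s: 6.12
tcp_pos: [577.6, -98.1, 76.5]
eef_rot: [0.605, 0.796, -0.002, 0.001]
wrist_force: [-3.8, -7.8, 2.2]
width: 15.3
gripper_force: 60.0
```

```bash
python3 - <<'E'
from h import *
print(needle(save="pics/n2.png")); print(get_obs()['wrist_force'])
E
```

```text
{'s': 36.7, 'mm': 4.37, 'n': 12, 'near': 8, 'mean': array([ 11.4, -14.5])}
[-3.90559288 -7.68241395  2.78731018]
```

View pics/n2.png

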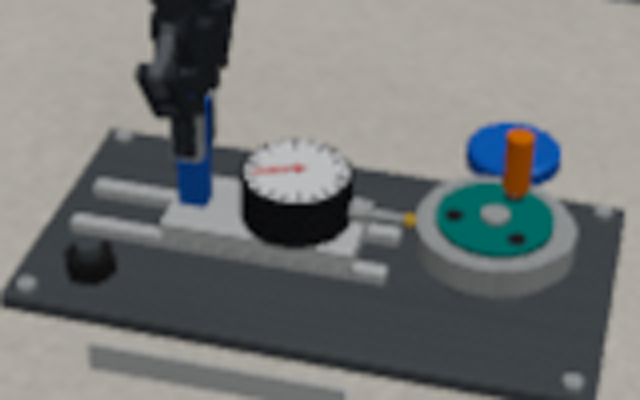

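n2 shows the needle about half way round and the ball on the rim at (410,220). Next: relax the push, release and lift.

>>> step_arm --rows '[0.0003,-0.0012,0,0,0.0003,-0.0012,0,0,0.0003,-0.0012,0,0]'

```text
time_s: 6.55
tcp_pos: [577.6, -98.1, 76.5]
eef_rot: [0.605, 0.796, -0.002, 0.001]
wrist_force: [-4.7, -4.5, 3.8]
width: 15.5
gripper_force: 60.2
```

>>> step_arm --rows '[0,0,0,0,0,0,0,0,0,0,0,0,0,0,0,0,0,0,0,0,0,0,0,0,0,0,0.05,0,0,0,0.1,0,0,0,0.1,0,0,0,0.1,0]' --jaw 100

```text
time_s: 7.8
tcp_pos: [578.2, -96.5, 176.3]
eef_rot: [0.605, 0.796, 0.0, 0.0]
wrist_force: [0.8, 0.0, 0.3]
width: 85.4
gripper_force: 0.0
```

```bash
python3 - <<'E'
from h import *
T=grab_frame("top")
print(needle(36.5)); print(get_obs()['tcp_pos'])
for n,r in(("top",(225,165,275,215)),("scene",(290,210,340,250))): print(blobs(grab_frame(n),(3,140,80),(18,255,255),r))
E
```

```text
{'s': 36.5, 'mm': 4.34, 'n': 9, 'near': 9, 'mean': array([ 11.4, -13.8])}
[577.0952046  -96.16380159 174.33136221]
[(np.int32(22), array([245.73, 194.95]), array([244, 193,   5,   5], dtype=int32))]
[(np.int32(91), array([319.18, 230.22]), array([316, 223,   7,  16], dtype=int32))]
```

>>> step_arm --rows '[-0.0265,0.0565,0,0,-0.053,0.113,0,0,-0.0814,0.194,0,0,-0.0814,0.194,0,0,-0.0814,0.194,0,0,-0.0814,0.194,0,0,-0.0814,0.194,-0.05,0,-0.0814,0.194,-0.09,0,-0.0814,0.194,-0.102,0,-0.0814,0.194,-0.102,0,-0.0814,0.194,-0.102,0]'

```text
time_s: 9.38
tcp_pos: [498.5, 97.3, 76.4]
eef_rot: [0.605, 0.796, 0.001, 0.001]
wrist_force: [0.8, 1.2, 0.3]
width: 85.7
gripper_force: 0.0
```

>>> step_arm --rows '[0,0,0,0,0,0,0,0,0,0,0,0,0,0,0,0,0,0,0,0,0,0,0,0]' --jaw 0

```text
time_s: 10.12
tcp_pos: [495.0, 97.2, 74.8]
eef_rot: [0.605, 0.796, -0.001, -0.001]
wrist_force: [-4.1, -1.5, 6.0]
width: 16.7
gripper_force: 58.6
```

```bash
python3 - <<'E'
from h import *
print(needle(36.5,save="pics/n3.png")); print(get_obs()['tcp_pos'],get_obs()['wrist_force'])
E
```

```text
{'s': 36.5, 'mm': 4.33, 'n': 10, 'near': 9, 'mean': array([ 11.6, -13.8])}
[495.06733934  97.23538085  74.8609344 ] [-4.91529586 -1.60142691  4.5109341 ]
```

View pics/n3.png

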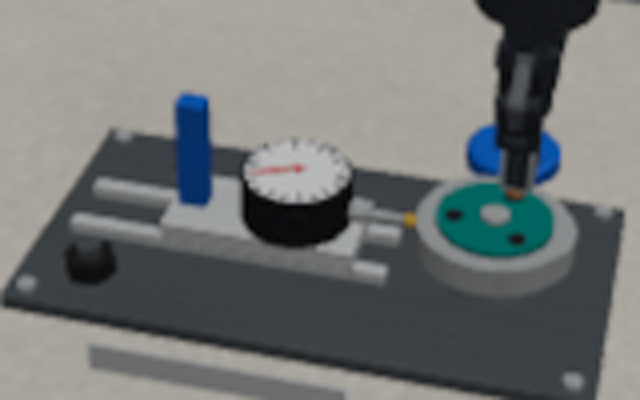

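n3 shows the handle gripped and the needle still at about 4.3 mm. Now I'll plan a circular scan in 24° steps.

```bash
python3 - <<'E'
import numpy as np
p=lambda a:28*np.array([np.cos(np.radians(a)),np.sin(np.radians(a))])
for k in range(15):
    a=178+24*k; print(a,[((p(a+d)-p(a))/1e3).round(4).tolist() for d in(8,16,24)])
E
cat > scan.py <<'E'
from h import *
o=get_obs();d=o['tcp_pos'][:2]-[524.0,96.3]
print(needle(36.5),'phi',np.degrees(np.arctan2(d[1],d[0])).round(1)%360,'R',np.hypot(*d).round(1),'F',o['wrist_force'].round(1),o['time_s'])
E
```

```text
178 [[0.0001, -0.0039], [0.0008, -0.0078], [0.002, -0.0115]]
202 [[0.0017, -0.0035], [0.0039, -0.0067], [0.0065, -0.0097]]
226 [[0.003, -0.0025], [0.0063, -0.0046], [0.0099, -0.0062]]
250 [[0.0038, -0.0011], [0.0076, -0.0016], [0.0115, -0.0016]]
274 [[0.0039, 0.0005], [0.0076, 0.0016], [0.0112, 0.0032]]
298 [[0.0033, 0.0021], [0.0063, 0.0046], [0.0089, 0.0075]]
322 [[0.0022, 0.0032], [0.0039, 0.0067], [0.0051, 0.0105]]
346 [[0.0007, 0.0038], [0.0008, 0.0078], [0.0004, 0.0116]]
370 [[-0.0009, 0.0038], [-0.0024, 0.0074], [-0.0044, 0.0108]]
394 [[-0.0024, 0.0031], [-0.0052, 0.0058], [-0.0084, 0.0081]]
418 [[-0.0034, 0.0018], [-0.0071, 0.0032], [-0.0109, 0.004]]
442 [[-0.0039, 0.0003], [-0.0078, 0.0], [-0.0116, -0.0008]]
466 [[-0.0037, -0.0013], [-0.0071, -0.0032], [-0.0103, -0.0055]]
490 [[-0.0028, -0.0027], [-0.0052, -0.0058], [-0.0072, -0.0092]]
514 [[-0.0015, -0.0036], [-0.0024, -0.0074], [-0.0028, -0.0113]]
```

>>> step_arm --rows '[0.0001,-0.0039,0,0,0.0008,-0.0078,0,0,0.002,-0.0115,0,0,0.002,-0.0115,0,0,0.002,-0.0115,0,0]'

```text
time_s: 10.8
tcp_pos: [496.5, 86.7, 74.9]
eef_rot: [0.604, 0.797, -0.001, -0.002]
wrist_force: [-6.4, 1.5, 6.1]
width: 16.4
gripper_force: 58.7
```

```bash
python3 scan.py
```

```text
{'s': 36.5, 'mm': 4.36, 'n': 10, 'near': 10, 'mean': array([ 11.8, -14.7])} phi 199.3 R 29.1 F [-6.4  1.5  6.1] 10.8
```

>>> step_arm --rows '[0.0017,-0.0035,0,0,0.0039,-0.0067,0,0,0.0065,-0.0097,0,0,0.0065,-0.0097,0,0,0.0065,-0.0097,0,0]'

```text
time_s: 11.48
tcp_pos: [503.2, 75.9, 74.8]
eef_rot: [0.605, 0.796, -0.002, -0.001]
wrist_force: [-5.7, -0.8, 5.8]
width: 16.4
gripper_force: 58.7
```

```bash
python3 scan.py
```

```text
{'s': 36.5, 'mm': 5.5, 'n': 13, 'near': 8, 'mean': array([ -0.8, -18.9])} phi 224.4 R 29.1 F [-5.7 -0.8  5.8] 11.475
```

>>> step_arm --rows '[0.003,-0.0025,0,0,0.0063,-0.0046,0,0,0.0099,-0.0062,0,0,0.0099,-0.0062,0,0,0.0099,-0.0062,0,0]'

```text
time_s: 12.15
tcp_pos: [514.1, 69.1, 74.9]
eef_rot: [0.605, 0.796, -0.002, 0.0]
wrist_force: [-3.6, -2.7, 6.0]
width: 16.8
gripper_force: 58.7
```

```bash
python3 scan.py
```

```text
{'s': 36.5, 'mm': 4.56, 'n': 11, 'near': 7, 'mean': array([ 11.1, -18.2])} phi 250.1 R 28.9 F [-3.6 -2.7  6. ] 12.15
```

>>> step_arm --rows '[0.0038,-0.0011,0,0,0.0076,-0.0016,0,0,0.0115,-0.0016,0,0,0.0115,-0.0016,0,0,0.0115,-0.0016,0,0]'

```text
time_s: 12.82
tcp_pos: [526.5, 67.9, 74.9]
eef_rot: [0.605, 0.796, -0.001, 0.001]
wrist_force: [-2.6, -2.8, 6.2]
width: 16.3
gripper_force: 58.7
```

```bash
python3 scan.py
```

```text
{'s': 36.5, 'mm': 4.32, 'n': 10, 'near': 10, 'mean': array([ 11.7, -13.9])} phi 275.1 R 28.5 F [-2.6 -2.8  6.2] 12.825
```

>>> step_arm --rows '[0.0039,0.0005,0,0,0.0076,0.0016,0,0,0.0112,0.0032,0,0,0.0112,0.0032,0,0,0.0112,0.0032,0,0]'

```text
time_s: 13.5
tcp_pos: [538.0, 72.0, 74.9]
eef_rot: [0.605, 0.797, 0.0, 0.0]
wrist_force: [-1.6, -1.0, 5.3]
width: 16.3
gripper_force: 58.7
```

```bash
python3 scan.py
```

```text
{'s': 36.5, 'mm': 4.32, 'n': 10, 'near': 9, 'mean': array([ 11.6, -13.9])} phi 299.9 R 28.0 F [-1.6 -1.   5.3] 13.5
```

>>> step_arm --rows '[0.0033,0.0021,0,0,0.0063,0.0046,0,0,0.0089,0.0075,0,0,0.0089,0.0075,0,0,0.0089,0.0075,0,0]'

```text
time_s: 14.18
tcp_pos: [546.2, 79.9, 74.9]
eef_rot: [0.604, 0.797, 0.0, -0.001]
wrist_force: [-3.8, 0.3, 6.7]
width: 16.7
gripper_force: 58.8
```

```bash
python3 scan.py
```

```text
{'s': 36.5, 'mm': 4.34, 'n': 9, 'near': 9, 'mean': array([ 11.3, -13.8])} phi 323.6 R 27.6 F [-3.8  0.3  6.7] 14.175
```

>>> step_arm --rows '[0.0022,0.0032,0,0,0.0039,0.0067,0,0,0.0051,0.0105,0,0,0.0051,0.0105,0,0,0.0051,0.0105,0,0]'

```text
time_s: 14.85
tcp_pos: [550.4, 89.8, 74.8]
eef_rot: [0.605, 0.797, -0.001, -0.001]
wrist_force: [-5.5, -1.7, 7.5]
width: 16.6
gripper_force: 58.9
```

```bash
python3 scan.py
```

```text
{'s': 36.5, 'mm': 6.35, 'n': 10, 'near': 6, 'mean': array([-10.5, -16.1])} phi 346.2 R 27.2 F [-5.5 -1.7  7.5] 14.85
```

>>> step_arm --rows '[0.0007,0.0038,0,0,0.0008,0.0078,0,0,0.0004,0.0116,0,0,0.0004,0.0116,0,0,0.0004,0.0116,0,0]'

```text
time_s: 15.52
tcp_pos: [550.7, 100.5, 74.8]
eef_rot: [0.605, 0.796, -0.002, -0.0]
wrist_force: [-5.9, -3.2, 8.4]
width: 16.1
gripper_force: 59.0
```

```bash
python3 scan.py
```

```text
{'s': 36.5, 'mm': 6.6, 'n': 8, 'near': 7, 'mean': array([-12.3, -13.7])} phi 9.0 R 27.0 F [-5.9 -3.2  8.4] 15.525
```

>>> step_arm --rows '[-0.0009,0.0038,0,0,-0.0024,0.0074,0,0,-0.0044,0.0108,0,0,-0.0044,0.0108,0,0,-0.0044,0.0108,0,0]'

```text
time_s: 16.2
tcp_pos: [546.8, 110.6, 74.8]
eef_rot: [0.605, 0.796, -0.002, 0.0]
wrist_force: [-5.5, -5.4, 6.0]
width: 16.6
gripper_force: 59.0
```

```bash
python3 scan.py
```

```text
{'s': 36.5, 'mm': 4.65, 'n': 13, 'near': 9, 'mean': array([  9.5, -17.6])} phi 32.0 R 26.9 F [-5.5 -5.4  6. ] 16.2
```

>>> step_arm --rows '[0.002,-0.0034,0,0,0.0034,-0.007,0,0,0.0044,-0.0113,0,0,0.0048,-0.0157,0,0,0.0048,-0.0157,0,0,0.0048,-0.0157,0,0]'

```text
time_s: 17.0
tcp_pos: [551.0, 98.1, 74.8]
eef_rot: [0.604, 0.797, 0.0, -0.002]
wrist_force: [-6.4, 1.8, 6.9]
width: 16.5
gripper_force: 59.1
```

```bash
python3 scan.py
```

```text
{'s': 36.5, 'mm': 6.79, 'n': 10, 'near': 7, 'mean': array([-15.4, -13.6])} phi 3.8 R 27.0 F [-6.4  1.8  6.9] 17.0
```

>>> step_arm --rows '[0,-0.001,0,0,0,-0.002,0,0,0,-0.002,0,0,0,-0.002,0,0]'

```text
time_s: 17.55
tcp_pos: [551.0, 97.1, 74.9]
eef_rot: [0.604, 0.797, 0.001, -0.003]
wrist_force: [-5.7, 4.0, 7.5]
width: 16.6
gripper_force: 59.0
```

```bash
python3 scan.py
```

```text
{'s': 36.5, 'mm': 6.83, 'n': 10, 'near': 7, 'mean': array([-16.1, -13.4])} phi 1.7 R 27.0 F [-5.7  4.   7.5] 17.55
```

>>> step_arm --rows '[0,0.0008,0,0,0,0.0008,0,0]'

```text
time_s: 17.85
tcp_pos: [551.1, 97.2, 74.9]
eef_rot: [0.604, 0.797, 0.001, -0.002]
wrist_force: [-5.8, 3.2, 7.8]
width: 16.7
gripper_force: 59.1
```

>>> step_arm --rows '[0,0,0,0,0,0,0,0,0,0,0,0,0,0,0,0,0,0,0,0,0,0,0,0,0,0,0.04,0,0,0,0.09,0,0,0,0.14,0,0,0,0.14,0,0,0,0.14,0,0,0,0.14,0]' --jaw 100

```text
time_s: 19.35
tcp_pos: [551.6, 95.2, 212.2]
eef_rot: [0.605, 0.796, -0.001, -0.001]
wrist_force: [-0.0, -0.2, -1.0]
width: 85.4
gripper_force: 0.0
```

```bash
python3 - <<'E'
from h import *
print(needle(36.5,save="pics/n4.png")); o=get_obs(); print(o['tcp_pos'],o['width'],o['time_s'])
E
```

```text
{'s': 36.5, 'mm': 6.78, 'n': 10, 'near': 7, 'mean': array([-15.4, -13.7])}
[551.54478686  95.20234747 212.1410744 ] 85.48053610769898 19.4
```

View pics/n4.png

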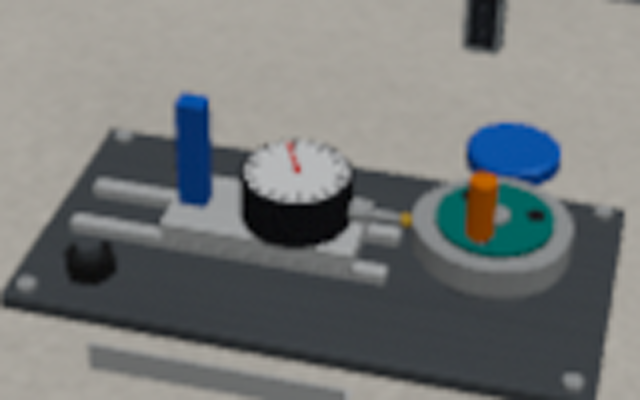

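n4 shows the handle free at (482,208), the ball on the rim at (405,219) and the gripper well clear. The needle reads 6.8 mm, about 2.45 mm above the base rim, so this is the highest spot.

```bash
python3 -c "
from workcell import *
print(close_job())"
```

```text
the job is handed in; nothing more can be done
None
```

I handed the job in at about 19 s with the rim's highest spot under the plunger. The plunger is pressed in about 6.8 mm, some 2.4 mm above the plain rim. The wheel is at rest and let go, and the gripper is clear of everything; the hand-in gave no verdict.

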